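# Find the proud tile by touch and bed it flush

## Task

One of the six tiles in the wooden tray stands a few millimetres proud of the rest. Take the spring-tipped probe from its stand, touch it lightly on the tiles to find the high one by feel, and with the probe press that tile gently down until it is flush with its neighbours, without pushing in any other tile. Then set the probe fully back in its stand, touch the tiles with nothing but the probe, and leave everything else where it is.

Things in the scene. Friction and masses are not known exactly. Their poses are not given: they have to be found in the camera images.
- panel: Wooden tray frame 160 x 222 mm, 26 mm high, fixed to the table, origin at the centre of its underside. It holds six identical white tiles, 60 mm squares 2 mm apart: 2 rows with centres at x = -31 and +31 mm, 3 columns at y = -62, 0 and +62 mm. A well-bedded tile is flush with the frame's top (within 0.4 mm); one tile, any of the six, stands 3.5 to 5 mm higher.
- panel_top (a point): Middle of the tile face, level with the frame's top, 26 mm above the table. Tiles move only straight up or down in stiff bedding: a tile stays put under pushes below about 10 N, yields at about 12 N, then sinks as long as it is pushed. There is no stop at flush and a tile pushed too deep cannot be raised again. More than 25 N cracks a tile.
- stand: Light wooden block 70 x 70 x 70 mm, fixed to the table, with a vertical round hole in the middle of its top, 23 mm across and 62 mm deep. Origin: centre of its underside.
- probe: Touch probe, about 0.17 kg, upright in the stand. Square dark wooden handle 26 x 26 mm, 60 mm tall, sides along its x and y; origin: centre of the handle's underside, z up the handle. Below the origin: a brass ferrule 14 mm across, 28 mm long, then a thin steel rod with a ball. In the stand the handle's underside rests on the stand's top, 70 mm above the table, the rest hangs in the hole.
- probe_tip (a point): Lowest point of the probe's 12 mm steel ball, 52 mm below the probe's origin when free. Ball and rod are spring loaded and slide up into the ferrule: they start to give at 0.9 N, take 0.3 N more for each further mm, and are solid after 10 mm (about 4 N).
- paint_pot: Bystander: a lidded white plastic paint pot, 38 mm across, 50 mm tall, standing between stand and panel. Loose; to be left where it is. Origin: centre of its underside.
- kiln_prop: Bystander: a terracotta-coloured kiln prop, an upright cylinder 32 mm across, 45 mm tall, nearer the robot, between stand and panel. Loose; to be left where it is. Origin: centre of its underside.
- candlestick: Bystander: a white ceramic candlestick, 80 mm across the foot, 150 mm tall, beyond the panel. Loose; to be left where it is. Origin: centre of its underside.
- bisque_cup: Bystander: a bisque cup, 72 mm across, 75 mm tall, beyond the panel. Loose; to be left where it is. Origin: centre of its underside.
- spare_tiles: Bystander: a stack of spare tiles, 60 x 60 x 36 mm, beyond the panel. Loose; to be left where it is. Origin: centre of its underside.
- brush: Bystander: a broad flat paint brush lying flat right of the panel (as the robot sees it), about 200 mm long. Loose; to be left where it is. Origin: near its middle.
- squeeze_bottle: Bystander: an orange squeeze bottle, 60 mm across, 120 mm tall, left of the stand (as the robot sees it). Loose; to be left where it is. Origin: centre of its underside.
There are look-alikes about, which are no part of the job. There is more than one size of the probe; the one meant has the size given above. What is shaped like the stand but white is not meant.

How it is judged:
By the outcome, as a careful person would: the job done as asked, in the order asked, and still so for the second after the job is handed in, with the robot touching nothing.
It also fails if it takes over 72 s, if anything falls off the work surface, if the arm or the gripper's body presses on something with over 40 N, if the wrist force passes 120 N, or if a joint passes its speed limit or range.

## Robot

A 7-joint arm with a two-finger parallel gripper is mounted at the origin on the work surface. World frame = base frame: x ahead of the robot, y to its left, z up, the work surface at z = 0. Lengths are in m, angles in degrees, forces in N, time in s.
With the tool pointing down it reaches from about 0.4 to 0.85 m from the base axis. Payload 4.5 kg.
Tool frame: the origin (TCP) lies at the very end of the fingers, on their centre line; the grasp point (between the pads) lies 19 mm behind it; z points along the fingers, y is the line along which they close (so a half turn about z gives the same grasp; the last joint's range is limited). The gripper opens to 88 mm and grips with 3 to 60 N. Pads are 18 mm wide; open, the fingers measure 123 mm over their backs; the gripper's body (75 mm by 187 mm) begins 45 mm behind the grasp point.
Start: joints at [72.64, 39.483, -11.15, 89.685, 9.013, 51.709, -12.324], TCP at [0.207, -0.59, 0.239] pointing down, gripper open.
Joint ranges: [-172.22, 172.22], [-26.19, 119.32], [-84.43, 86.54], [7.71, 146.69], [-57.33, 237.33], [2.42, 119.75], [-152.13, 152.13]. Speed limits (degrees/s): [147.25, 147.25, 180, 180, 180, 180, 180].

## Interface

Orientations are given as a 3x3 rotation matrix whose columns are the frame's x, y, z axes.
In Python, from rig import * gives the robot as it stands.
- The arm moves only by the shell command python3 -m handwheel 'ROWS' [FORCE]. ROWS is text: rows parted by semicolons, each of 5 numbers parted by spaces: the opening, from 0 (shut) to 1 (fully open), then the shift along the tool's x, y, z in units of 300 mm (1.0 is 300 mm), then the turn about the tool's z in units of 45 degrees (1.0 is 45 degrees). A call has 1 to 12 rows; each row shifts and turns the commanded pose from where the row before left it, along the tool's axes as they then stand; what a row does not reach is not made up. A row lasts 1/8 s, in which the tool goes at most 62.5 mm and 10.7 degrees, less where a joint would pass 70% of its speed; a pose out of reach is approached as far as the arm can. A call with a number of a shift or a turn outside -1 to 1 is refused whole. A call with a gripper value outside its range is refused whole. The fingers move at their own pace and stop on an object; FORCE is the grip in N (left out, the last holds). Time passes only in rows, so rows that do not move let the fingers close. It gives the time, the measured TCP pose, the force, the opening and the grip force at its end, in the units of the state.
- state(): the state, without advancing time (a new reading comes with each control period).
- get_image(name): name is "scene" or "top"; returns a dict with "color" (480x640x3 uint8, red, green, blue), "mtx" (3x3 intrinsics, pixels), "extrinsics" (4x4, takes a point from world to camera coordinates). Camera axes: x right, y down, z forward; pixel columns grow to the right and rows downward; lengths in m; the calibration is good to about 2 mm. A picture is of the moment at which its call begins. There is no depth.
- sign_off(): hands the job in; it is judged then, once.
The state is a dict: "t": time; "joints": joint angles; "joint_vel": joint speeds; "joint_efforts": joint torques, N m; "tool_pos": TCP position; "tool_rot": TCP orientation; "ft_force": force on the tool from outside, world axes, zero at the start; "torque": the same for the moment, N m; "width": opening from 0.0 (shut) to 1.0 (fully open); "finger_force": force on a finger pad.
Only numpy, scipy, OpenCV 4.12 (cv2) and the standard library are available. Lean on these libraries where they do the work, as an engineer would, in place of code of your own. Each camera call takes 0.05 s, during which the arm holds its last target. There are 200 camera calls.

## Working session

There is one attempt and no reset: what is moved stays moved. The work goes in short steps, Python scripts to look and compute and a shell command to move; the robot and the scene stay as the last step left them, time stands still between calls to the robot, and variables do not carry over. Pictures are saved under pics/ and viewed, at most 10 in all, crops included, and the job is handed in when it is done.

```bash
mkdir -p pics
cat > h.py <<'E'
from rig import *
import numpy as np, cv2
def ray(im,u,v,z):
    K=np.array(im["mtx"]);E=np.array(im["extrinsics"]);R=E[:3,:3];t=E[:3,3]
    c=-R.T@t; d=R.T@np.linalg.inv(K)@np.array([u,v,1.]); return c+d*(z-c[2])/d[2]
def proj(im,p):
    K=np.array(im["mtx"]);E=np.array(im["extrinsics"]);q=K@(E[:3,:3]@np.array(p)+E[:3,3]);return q[:2]/q[2]
def save(im,n): cv2.imwrite(f"pics/{n}.png",cv2.cvtColor(im["color"],cv2.COLOR_RGB2BGR))
E
python3 - <<'E'
from h import *
import pickle
for n in("scene","top"):
    im=get_image(n);save(im,n+"0");pickle.dump(im,open(n+"0.pkl","wb"))
    E=np.array(im["extrinsics"]);print(n,-E[:3,:3].T@E[:3,3],E[:3,:3].round(2).tolist(),im["mtx"])
s=state();print(s["t"],s["tool_rot"],s["ft_force"],s["width"])
E
```

```text
scene [1.36069321 0.20384593 0.65246504] [[-0.24, 0.97, 0.01], [0.58, 0.15, -0.8], [-0.78, -0.19, -0.6]] [[468.88453413   0.         318.67145739]
 [  0.         468.88453413 245.63915283]
 [  0.           0.           1.        ]]
top [0.4096803  0.03967617 1.30538949] [[0.02, -1.0, 0.01], [-0.99, -0.02, -0.15], [0.15, -0.01, -0.99]] [[529.16166226   0.         325.55174695]
 [  0.         529.16166226 244.48409877]
 [  0.           0.           1.        ]]
0.1 [[ 9.43800226e-01  3.30515917e-01 -6.01751748e-04]
 [ 3.30516457e-01 -9.43799035e-01  1.50073060e-03]
 [-7.19173667e-05 -1.61527874e-03 -9.99998693e-01]] [-0.24739069 -0.48036138 -0.42875522] 1.001875973106527
```

View pics/scene0.png

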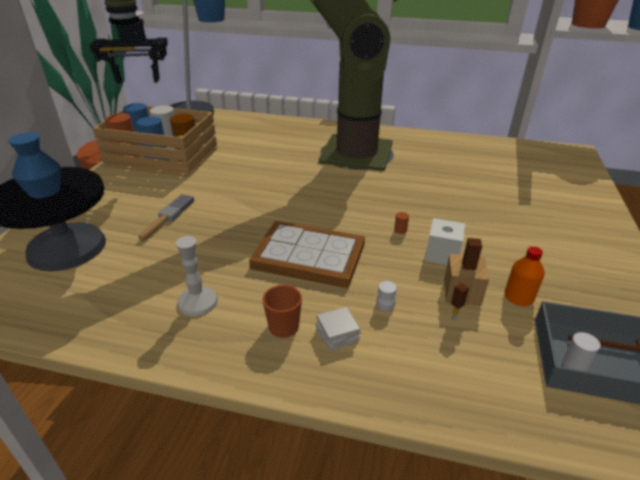

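View pics/top0.png

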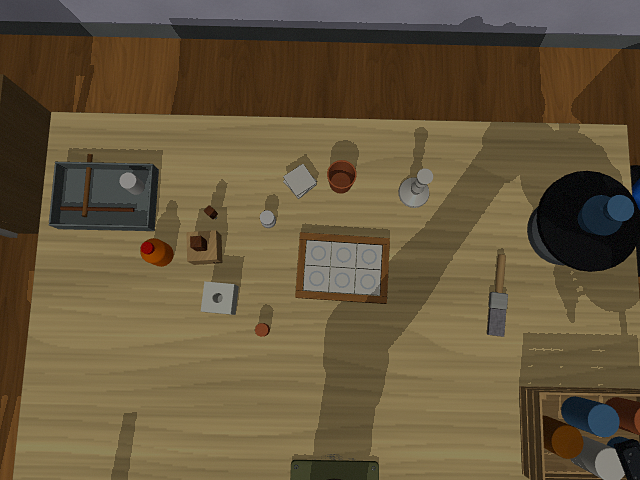

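The scene image shows the probe upright in the wooden block at about (470,255) in scene and (199,242) in top. A smaller look-alike stands at (459,295) / (210,212), and the white block at (447,240) / (219,297) is a decoy. The probe in the light wooden stand is the one that fits, so I'll confirm it in one enlarged crop and measure.

Run:
```python
from h import *
import pickle
T=pickle.load(open("top0.pkl","rb"));S=pickle.load(open("scene0.pkl","rb"))
a=cv2.resize(T["color"][190:320,130:400],None,fx=2.96,fy=2.96,interpolation=cv2.INTER_CUBIC)[:,:800]
b=cv2.resize(S["color"][215:325,420:560],None,fx=1.9,fy=1.9,interpolation=cv2.INTER_CUBIC)
o=np.zeros((600,800,3),np.uint8);o[:a.shape[0],:a.shape[1]]=a;o[388:388+b.shape[0],:b.shape[1]]=b
cc=cv2.resize(S["color"][215:290,240:380],None,fx=3.5,fy=2.8,interpolation=cv2.INTER_CUBIC);o[388:388+cc.shape[0],290:290+cc.shape[1]]=cc
cv2.imwrite("pics/crop1.png",o[:,:,::-1])
def rect(im,mask,x0,x1,y0,y1,z,nm):
    m=np.zeros(mask.shape,np.uint8);m[y0:y1,x0:x1]=mask[y0:y1,x0:x1]*255
    c=max(cv2.findContours(m,0,1)[0],key=cv2.contourArea)
    r=cv2.boxPoints(cv2.minAreaRect(c)); W=np.array([ray(im,*p,z)[:2] for p in r])
    print(nm,cv2.contourArea(c),r.round(1).tolist(),"\n  W",W.round(4).tolist(),"c",W.mean(0).round(4),[round(float(np.linalg.norm(W[i]-W[i-1])),4) for i in range(4)],[round(float(np.degrees(np.arctan2(*(W[i]-W[i-1])[::-1]))),1) for i in range(4)])
h=cv2.cvtColor(T["color"],cv2.COLOR_RGB2HSV).astype(int);H,Sx,V=h[...,0],h[...,1],h[...,2]
c=T["color"].astype(int)
print("px handle",c[242,197],"stand",c[252,210],"frame",c[300,350],"table",c[330,350],"tile",c[260,330])
rect(T,(V>150)&(Sx<60),300,385,236,298,.026,"tiles")
rect(T,(V<90)&(Sx>110),188,210,232,256,.13,"handle")
```

```text
px handle [62 33 17] stand [132 106  69] frame [109  73  34] table [106  94  62] tile [125 124 108]
tiles 0.0 [[355.0, 292.0], [355.0, 292.0], [355.0, 292.0], [355.0, 292.0]] 
  W [[0.4953, -0.0434], [0.4953, -0.0434], [0.4953, -0.0434], [0.4953, -0.0434]] c [ 0.4953 -0.0434] [0.0, 0.0, 0.0, 0.0] [0.0, 0.0, 0.0, 0.0]
handle 239.5 [[190.0, 232.0], [209.0, 232.0], [209.0, 251.0], [190.0, 251.0]] 
  W [[0.6156, 0.3363], [0.6166, 0.2936], [0.5734, 0.2913], [0.5725, 0.3337]] c [0.5945 0.3137] [0.0432, 0.0427, 0.0432, 0.0424] [3.4, -88.8, -176.9, 91.2]
```

View pics/crop1.png

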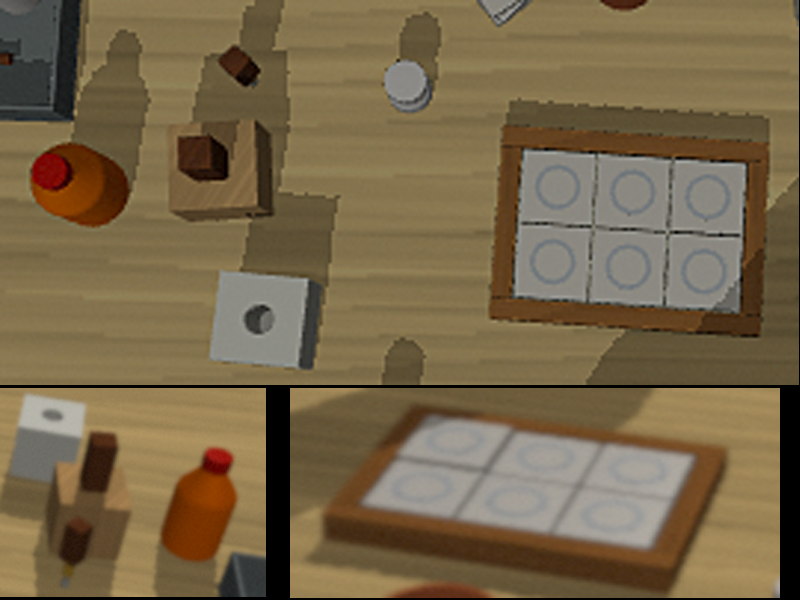

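The crop confirms it: a handle about 12 px wide (26 mm) stands in the light wooden block with its top centre near top pixel (196,242). The small look-alike is separate at (210,212), and the tray spans (296–388, 233–303). Next I'll turn these into positions.

Run:
```python
from h import *
import pickle
T=pickle.load(open("top0.pkl","rb"));S=pickle.load(open("scene0.pkl","rb"))
def cr(x,y): return 130+(x+.5)/2.963-.5,190+(y+.5)/2.963-.5
h=cv2.cvtColor(T["color"],cv2.COLOR_RGB2HSV).astype(int);H,Sx,V=h[...,0],h[...,1],h[...,2]
m=np.zeros(V.shape,np.uint8);m[236:298,300:385]=((V>60)&(Sx<70))[236:298,300:385]*255
m=cv2.morphologyEx(m,cv2.MORPH_CLOSE,np.ones((5,5)))
c=max(cv2.findContours(m,0,1)[0],key=cv2.contourArea);r=cv2.boxPoints(cv2.minAreaRect(c))
W=np.array([ray(T,*p,.026)[:2] for p in r]);print("tiles",cv2.contourArea(c),r.round(1).tolist(),W.round(4).tolist(),W.mean(0),[(round(float(np.linalg.norm(W[i]-W[i-1])),4),round(float(np.degrees(np.arctan2(*(W[i]-W[i-1])[::-1]))),1)) for i in range(4)])
def poly(nm,P,z):
    W=np.array([ray(T,*cr(*p),z)[:2] for p in P]);print(nm,W.round(4).tolist(),W.mean(0).round(4),[(round(float(np.linalg.norm(W[i]-W[i-1])),4),round(float(np.degrees(np.arctan2(*(W[i]-W[i-1])[::-1]))),1)) for i in range(len(P))])
poly("frame",[(503,127),(768,144),(761,335),(490,318)],.026)
poly("tilesman",[(521,149),(746,163),(740,312),(513,298)],.026)
poly("stand",[(168,126),(256,120),(261,213),(172,220)],.07)
poly("handle",[(177,138),(213,135),(215,168),(179,172)],.13)
poly("small",[(238,60)],.09)
poly("pot",[(408,82)],.05)
P=[.59,.31]
print("prop",ray(T,262,329,.045),"bottle",ray(T,148,246,.12))
```

```text
tiles 3755.0 [[302.5, 290.20001220703125], [305.79998779296875, 239.60000610351562], [382.3999938964844, 244.6999969482422], [379.0, 295.29998779296875]] [[0.497, 0.0835], [0.6211, 0.0785], [0.6124, -0.1092], [0.4885, -0.1014]] [ 0.55474237 -0.01215418] [(0.1851, 87.4), (0.1241, -2.3), (0.1879, -92.6), (0.1241, 176.4)]
frame [[0.6383, 0.0946], [0.6287, -0.1252], [0.4711, -0.1196], [0.4804, 0.1009]] [ 0.5546 -0.0123] [(0.158, -2.3), (0.22, -92.5), (0.1577, 178.0), (0.2207, 87.6)]
tilesman [[0.6201, 0.0793], [0.6124, -0.107], [0.4894, -0.1025], [0.497, 0.0827]] [ 0.5547 -0.0119] [(0.1232, -1.6), (0.1864, -92.4), (0.1231, 177.9), (0.1853, 87.6)]
stand [[0.6255, 0.36], [0.6319, 0.2901], [0.5572, 0.2823], [0.5501, 0.3523]] [0.5912 0.3212] [(0.0758, 5.8), (0.0701, -84.8), (0.0751, -174.0), (0.0703, 95.7)]
handle [[0.6059, 0.337], [0.6088, 0.3099], [0.5835, 0.307], [0.5799, 0.334]] [0.5946 0.322 ] [(0.0262, 6.7), (0.0273, -83.9), (0.0254, -173.4), (0.0272, 97.7)]
small [[0.6762, 0.3028]] [0.6762 0.3028] [(0.0, 0.0)]
pot [[0.6696, 0.1721]] [0.6696 0.1721] [(0.0, 0.0)]
prop [0.40289148 0.17543951 0.045     ] bottle [0.58327757 0.43148657 0.12      ]
```

```bash
python3 -m handwheel '0.7 .12 -.135 0 0;0.7 .12 -.135 0 0;0.7 .12 -.135 0 0;0.7 .12 -.135 0 0;0.7 .12 -.135 0 0;0.7 .12 -.135 0 0;0.7 .12 -.135 0 0;0.7 .12 -.135 0 0;0.7 .12 -.135 0 0;0.7 .12 -.135 0 0;0.7 .12 -.135 0 0;0.7 .12 -.135 0 0' 20; python3 -c "
from rig import *;print(state()['joints'])"
```

```text
t: 1.6
tool_pos: [0.4541, 0.0132, 0.2386]
tool_rot: [[0.944, 0.33, -0.0], [0.33, -0.944, -0.0], [-0.0, 0.0, -1.0]]
ft_force: [1.6, -0.5, -0.1]
width: 0.704
finger_force: 0.0
[ -2.60809473  27.11276813  -7.26454785 118.13235741   5.78169312
  35.09250033 -84.52233491]
```

```bash
python3 -m handwheel '0.7 .13 -.136 0 0;0.7 .13 -.136 0 0;0.7 .13 -.136 0 0;0.7 .13 -.136 0 0;0.7 .13 -.136 0 0;0.7 .13 -.136 0 0;.7 0 0 0 .145;.7 0 0 0 .145;.7 0 0 0 0'
python3 - <<'E'
from h import *
im=get_image("scene");save(im,"s1");t=get_image("top");save(t,"t1")
a=cv2.resize(im["color"][120:320,380:560],None,fx=2.2,fy=2.2,interpolation=2);b=cv2.resize(t["color"][170:320,120:290],None,fx=2.3,fy=2.3,interpolation=2)
o=np.zeros((440,790,3),np.uint8);o[:a.shape[0],:a.shape[1]]=a;o[:b.shape[0],396:396+b.shape[1]]=b[:,:394]
cv2.imwrite("pics/c2.png",o[:,:,::-1])
print(state()['joints'],state()['tool_rot'][0])
# stand/handle cross-check in scene view
for z,p in((.13,(.594,.321,.13)),(.07,(.594,.321,.07))):print(proj(im,p))
H=im["color"][215:325,420:560];h=cv2.cvtColor(H,cv2.COLOR_RGB2HSV)
m=((h[...,2]<85)).astype(np.uint8)*255
n,l,st,ce=cv2.connectedComponentsWithStats(m)
for i in range(1,n):
  if st[i,4]>60:print(st[i][:4]+[420,215,0,0],ce[i]+[420,215])
E
```

```text
t: 2.72
tool_pos: [0.5932, 0.3199, 0.2381]
tool_rot: [[0.994, 0.11, -0.001], [0.11, -0.994, -0.001], [-0.001, 0.001, -1.0]]
ft_force: [0.2, 0.0, 0.6]
width: 0.702
finger_force: 0.0
[ -31.67742979   43.31042939   -1.11400573   80.54523562    0.92735126
   56.197043   -116.64084897] [ 9.93838015e-01  1.10840684e-01 -5.84774231e-04]
[472.25579687 240.8908154 ]
[466.09619107 265.45931419]
[462 240  19  31] [470.71032746 256.08816121]
[445 263   7  34] [447.3740458  279.47328244]
[450 286  19  23] [459.         296.70645161]
[535 303  12  22] [540.70731707 316.60365854]
[545 303  15  22] [552.68592058 313.42238267]
```

View pics/c2.png

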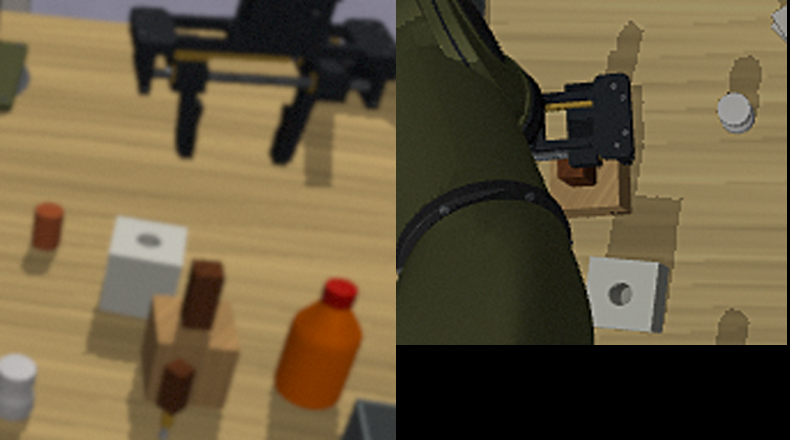

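The gripper is centred over the probe: the scene view shows the handle at (471,256), within 2 px of the prediction. I'll descend and grasp.

```bash
python3 -m handwheel '0.7 0 0 .1 0;.7 0 0 .1 0;.7 0 0 .1 0;.7 0 0 .1 0;.7 0 0 .1 0;.7 0 0 0 0;0 0 0 0 0;0 0 0 0 0;0 0 0 0 0;0 0 0 0 0;0 0 0 0 0;0 0 0 0 0' 50
```

```text
t: 4.32
tool_pos: [0.594, 0.3209, 0.0896]
tool_rot: [[0.994, 0.109, 0.001], [0.109, -0.994, 0.002], [0.001, -0.001, -1.0]]
ft_force: [-0.9, 1.1, 3.9]
width: 0.287
finger_force: 50.0
```

```bash
python3 -m handwheel '0 0 0 -.1 0;0 0 0 -.1 0;0 0 0 -.1 0;0 -.024 .18 0 0;0 -.024 .18 0 0;0 -.024 .18 0 0;0 -.024 .18 0 0;0 -.024 .18 0 0;0 0 0 .09 0;0 0 0 .09 0;0 0 0 0 0;0 0 0 0 0'
python3 - <<'E'
from h import *
im=get_image("scene");a=cv2.resize(im["color"][130:310,230:430],None,fx=3.3,fy=3.3,interpolation=2)
cv2.imwrite("pics/c3.png",a[:,:,::-1])
s=state();print(s["ft_force"],s["tool_pos"])
E
```

```text
t: 5.82
tool_pos: [0.5875, 0.0475, 0.1252]
tool_rot: [[0.994, 0.109, 0.0], [0.109, -0.994, -0.0], [0.0, 0.0, -1.0]]
ft_force: [1.3, -0.3, -1.4]
width: 0.288
finger_force: 50.0
[-0.35444603  0.26534724 -0.7833303 ] [0.58780033 0.04772112 0.1255461 ]
```

View pics/c3.png

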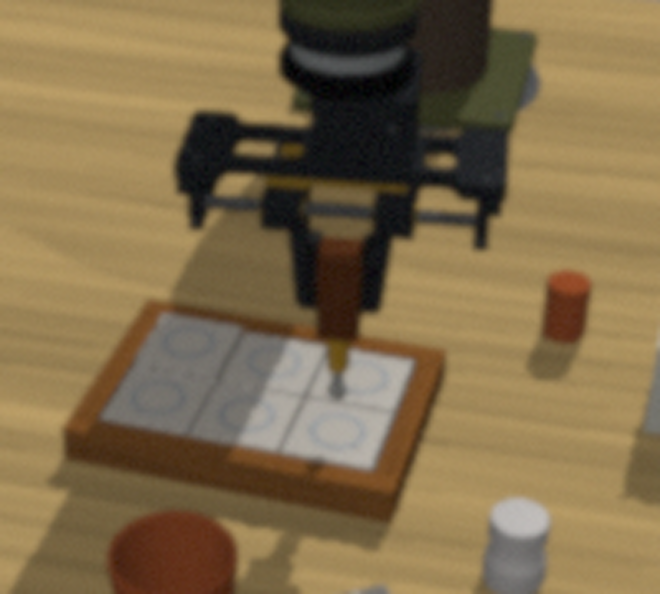

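The probe is held squarely with its ball (337,390 in the crop) about 27 mm over the corner tile nearest stand and camera. Starting the light touches.

```bash
cat > r.py <<'E'
from rig import *
s=state();print("F",s["ft_force"].round(2) if hasattr(s["ft_force"],"round") else s["ft_force"],"P",s["tool_pos"])
E
python3 r.py;python3 -m handwheel '0 0 0 .04 0;0 0 0 .04 0;0 0 0 0 0;0 0 0 0 0'|grep -E "pos|force";python3 r.py;python3 -m handwheel '0 0 0 .02 0;0 0 0 0 0;0 0 0 0 0;0 0 0 0 0'|grep -E "t:|pos|force";python3 r.py
```

```text
F [-0.35  0.27 -0.78] P [0.58780033 0.04772112 0.1255461 ]
tool_pos: [0.5872, 0.0476, 0.1006]
ft_force: [-0.9, -0.1, -1.6]
finger_force: 50.0
F [-0.86 -0.11 -1.62] P [0.58723728 0.04761032 0.10059577]
t: 6.88
tool_pos: [0.5876, 0.0477, 0.095]
tool_rot: [[0.994, 0.109, 0.001], [0.109, -0.994, 0.0], [0.001, 0.0, -1.0]]
ft_force: [0.8, -0.3, -0.4]
finger_force: 50.0
F [ 0.81 -0.35 -0.43] P [0.58764702 0.04769176 0.09500178]
```

```bash
cat > r.py <<'E'
from rig import *
import numpy as np
F=[];P=[]
for i in range(8):
    get_image("scene");s=state();F.append(s["ft_force"]);P.append(s["tool_pos"])
print("t",round(s["t"],2),"F",np.mean(F,0).round(2),"sd",np.std(F,0).round(2),"P",np.mean(P,0).round(4),"sdz",np.std(P,0)[2].round(5))
E
python3 r.py;python3 -m handwheel '0 0 0 -.05 0;0 0 0 0 0;0 0 0 0 0'>/dev/null;python3 r.py
```

```text
t 7.28 F [1.26 0.11 0.05] sd [0.63 0.57 0.51] P [0.5876 0.0477 0.0949] sdz 6e-05
t 8.05 F [ 0.22  0.22 -1.59] sd [0.53 0.43 0.29] P [0.5869 0.0476 0.1095] sdz 6e-05
```

Tile A reads 1.6 N at the expected flush height, so it is flush. Next the other tiles.

```bash
python3 -m handwheel '0 -.016 .102 0 0;0 -.016 .102 0 0;0 0 0 .025 0;0 0 0 .025 0;0 0 0 0 0;0 0 0 0 0'>/dev/null;python3 r.py;python3 -m handwheel '0 0 0 -.05 0;0 -.016 .102 0 0;0 -.016 .102 0 0;0 0 0 .025 0;0 0 0 .025 0;0 0 0 0 0;0 0 0 0 0'>/dev/null;python3 r.py
```

```text
t 9.2 F [-0.32  0.89  0.2 ] sd [0.38 0.64 0.52] P [ 0.5844 -0.0134  0.0949] sdz 3e-05
t 10.47 F [-0.38  0.66  0.19] sd [0.6  0.33 0.29] P [ 0.5816 -0.0754  0.0949] sdz 6e-05
```

```bash
python3 -m handwheel '0 0 0 -.05 0;0 -.102 -.016 0 0;0 -.102 -.016 0 0;0 0 0 .025 0;0 0 0 .025 0;0 0 0 0 0;0 0 0 0 0'>/dev/null;python3 r.py;python3 -m handwheel '0 0 0 -.05 0;0 .016 -.102 0 0;0 .016 -.102 0 0;0 0 0 .025 0;0 0 0 .025 0;0 0 0 0 0;0 0 0 0 0'>/dev/null;python3 r.py;python3 -m handwheel '0 0 0 -.05 0;0 .016 -.102 0 0;0 .016 -.102 0 0;0 0 0 .025 0;0 0 0 .025 0;0 0 0 0 0;0 0 0 0 0'>/dev/null;python3 r.py
```

```text
t 11.75 F [-0.39 -0.76  1.29] sd [0.4  0.42 0.41] P [ 0.5202 -0.0735  0.0949] sdz 2e-05
t 13.03 F [-0.26 -0.69  0.08] sd [0.56 0.76 0.51] P [ 0.5223 -0.0121  0.0948] sdz 3e-05
t 14.3 F [ 0.16 -0.46  0.08] sd [0.51 0.58 0.24] P [0.5254 0.0498 0.0948] sdz 5e-05
```

Tile F (-31,-62) reads 1.2 N more, about 4 mm proud. Before pressing it, I'll get the exact "spring solid" height on the flush tile D with a force well under 10 N.

```bash
sed -i 's/range(8)/range(int(sys.argv[1]))/;1i import sys' r.py
python3 -m handwheel '0 0 0 .011 0;0 0 0 .009 0;0 0 0 0 0'>/dev/null;python3 r.py 4
python3 -m handwheel '0 0 0 .002 0;0 0 0 0 0'>/dev/null;python3 r.py 4
```

```text
t 14.88 F [-0.04 -1.72  2.05] sd [0.07 0.79 0.39] P [0.5254 0.0502 0.0887] sdz 5e-05
t 15.32 F [-0.36 -2.38  2.22] sd [0.17 0.56 0.17] P [0.5254 0.0504 0.0881] sdz 1e-05
```

```bash
python3 -m handwheel '0 0 0 .001 0;0 0 0 0 0'>/dev/null;python3 r.py 4
python3 -m handwheel '0 0 0 .001 0;0 0 0 0 0'>/dev/null;python3 r.py 4
```

```text
t 15.78 F [ 0.31 -1.56  2.6 ] sd [0.31 0.55 0.38] P [0.5254 0.0505 0.0878] sdz 1e-05
t 16.23 F [ 0.23 -1.89  1.89] sd [0.36 0.22 0.63] P [0.5254 0.0505 0.0875] sdz 1e-05
```

```bash
python3 -m handwheel '0 0 0 .001 0;0 0 0 0 0'>/dev/null;python3 r.py 4
python3 -m handwheel '0 0 0 .001 0;0 0 0 0 0'>/dev/null;python3 r.py 4
```

```text
t 16.68 F [-0.17 -2.09  2.48] sd [0.57 0.57 0.58] P [0.5254 0.0505 0.0872] sdz 0.0
t 17.12 F [-0.52 -1.91  4.04] sd [0.32 0.08 0.3 ] P [0.5254 0.0505 0.087 ] sdz 1e-05
```

Solid onset on flush tile D is at TCP z ≈ 0.0871. Now to tile F.

```bash
python3 -m handwheel '0 0 0 -.075 0;0 -.016 .102 0 0;0 -.016 .102 0 0;0 -.016 .102 0 0;0 -.016 .102 0 0;0 0 0 .025 0;0 0 0 .025 0;0 0 0 .008 0;0 0 0 0 0;0 0 0 0 0'>/dev/null;python3 r.py 4
```

```text
t 18.57 F [-0.41  0.83  1.94] sd [0.48 0.23 0.28] P [ 0.5197 -0.0723  0.0922] sdz 3e-05
```

```bash
for i in 1; do python3 -m handwheel '0 0 0 .002 0;0 0 0 0 0'>/dev/null;python3 r.py 3
python3 -m handwheel '0 0 0 .001 0;0 0 0 0 0'>/dev/null;python3 r.py 3
python3 -m handwheel '0 0 0 .001 0;0 0 0 0 0'>/dev/null;python3 r.py 3
python3 -m handwheel '0 0 0 .001 0;0 0 0 0 0'>/dev/null;python3 r.py 3; done
```

```text
t 18.98 F [-0.64  1.61  2.92] sd [0.2  0.36 0.6 ] P [ 0.5197 -0.0729  0.0914] sdz 1e-05
t 19.38 F [0.24 2.54 2.  ] sd [0.35 0.3  0.45] P [ 0.5197 -0.0732  0.0911] sdz 0.0
t 19.77 F [0.02 2.29 2.64] sd [0.28 0.41 0.03] P [ 0.5197 -0.0733  0.0908] sdz 1e-05
t 20.18 F [-0.44  2.13  4.82] sd [0.65 0.46 0.42] P [ 0.5197 -0.0733  0.0907] sdz 1e-05
```

```bash
python3 -m handwheel '0 0 0 .001 0;0 0 0 0 0'>/dev/null;python3 r.py 2
python3 -m handwheel '0 0 0 .001 0;0 0 0 0 0'>/dev/null;python3 r.py 2
python3 -m handwheel '0 0 0 .001 0;0 0 0 0 0'>/dev/null;python3 r.py 2
python3 -m handwheel '0 0 0 .001 0;0 0 0 0 0'>/dev/null;python3 r.py 2
```

```text
t 20.52 F [-0.7   2.57  7.  ] sd [0.08 0.33 0.09] P [ 0.5198 -0.0733  0.0906] sdz 1e-05
t 20.88 F [-0.67  2.71  8.06] sd [0.19 0.15 0.77] P [ 0.5198 -0.0733  0.0904] sdz 1e-05
t 21.23 F [-0.68  2.39  8.82] sd [0.21 0.21 0.56] P [ 0.5198 -0.0732  0.0902] sdz 0.0
t 21.57 F [-0.43  2.33  9.37] sd [0.71 0.11 0.45] P [ 0.5198 -0.0732  0.0899] sdz 1e-05
```

```bash
python3 -m handwheel '0 0 0 .001 0;0 0 0 .001 0;0 0 0 .001 0;0 0 0 .001 0;0 0 0 0 0'|grep -E "pos|ft";python3 r.py 2
python3 -m handwheel '0 0 0 .001 0;0 0 0 .001 0;0 0 0 .001 0;0 0 0 0 0'|grep -E "pos|ft";python3 r.py 2
```

```text
tool_pos: [0.5198, -0.0733, 0.0887]
ft_force: [-1.3, 2.7, 8.4]
t 22.3 F [-0.82  2.6   8.64] sd [0.49 0.66 0.2 ] P [ 0.5198 -0.0733  0.0887] sdz 0.0
tool_pos: [0.5198, -0.0733, 0.0878]
ft_force: [-1.0, 2.2, 9.5]
t 22.9 F [-0.69  2.88  8.92] sd [0.55 0.1  0.31] P [ 0.5198 -0.0733  0.0878] sdz 1e-05
```

```bash
python3 -m handwheel '0 0 0 .001 0;0 0 0 .001 0;0 0 0 0 0'|grep -E "pos|ft";python3 r.py 2
for i in 1; do python3 -m handwheel '0 0 0 -.001 0;0 0 0 0 0'>/dev/null;python3 r.py 3
python3 -m handwheel '0 0 0 -.001 0;0 0 0 0 0'>/dev/null;python3 r.py 3
python3 -m handwheel '0 0 0 -.001 0;0 0 0 0 0'>/dev/null;python3 r.py 3; done
```

```text
tool_pos: [0.5198, -0.0733, 0.0872]
ft_force: [0.1, 1.8, 9.4]
t 23.38 F [-1.12  2.05  9.17] sd [0.1  1.08 1.01] P [ 0.5198 -0.0733  0.0872] sdz 0.0
t 23.77 F [-0.78  2.1   7.08] sd [0.27 0.15 0.34] P [ 0.5197 -0.0733  0.0873] sdz 1e-05
t 24.18 F [-0.96  2.97  5.73] sd [0.17 0.13 0.65] P [ 0.5197 -0.0733  0.0874] sdz 1e-05
t 24.57 F [-0.01  2.11  3.45] sd [0.36 0.2  0.4 ] P [ 0.5196 -0.0733  0.0875] sdz 1e-05
```

```bash
python3 -m handwheel '0 0 0 .0015 0;0 0 0 .0015 0;0 0 0 .0013 0;0 0 0 0 0'|grep -E "pos|ft";python3 r.py 2
python3 -m handwheel '0 0 0 -.001 0;0 0 0 -.001 0;0 0 0 0 0'>/dev/null;python3 r.py 3
python3 -m handwheel '0 0 0 -.001 0;0 0 0 0 0'>/dev/null;python3 r.py 3
```

```text
tool_pos: [0.5198, -0.0733, 0.0867]
ft_force: [-1.1, 2.2, 9.2]
t 25.18 F [-0.76  2.61  8.56] sd [0.05 0.34 0.18] P [ 0.5198 -0.0733  0.0867] sdz 1e-05
t 25.7 F [0.04 2.24 6.01] sd [0.05 0.43 0.38] P [ 0.5197 -0.0733  0.0869] sdz 0.0
t 26.1 F [0.06 2.15 3.39] sd [0.25 0.38 0.13] P [ 0.5196 -0.0733  0.0871] sdz 1e-05
```

F now matches D within about 0.1 mm. I'll check neighbour E for any slip of the probe in the grip.

```bash
python3 -m handwheel '0 0 0 -.075 0;0 .016 -.102 0 0;0 .016 -.102 0 0;0 0 0 .025 0;0 0 0 .025 0;0 0 0 .02 0;0 0 0 0 0;0 0 0 .002 0;0 0 0 0 0'>/dev/null;python3 r.py 3
python3 -m handwheel '0 0 0 .001 0;0 0 0 0 0'>/dev/null;python3 r.py 3
python3 -m handwheel '0 0 0 .001 0;0 0 0 0 0'>/dev/null;python3 r.py 3
```

```text
t 27.38 F [-0.87 -1.61  2.01] sd [0.55 0.21 0.31] P [ 0.5222 -0.0122  0.0882] sdz 1e-05
t 27.77 F [-0.98 -2.02  2.42] sd [0.28 0.19 0.38] P [ 0.5225 -0.0115  0.0878] sdz 2e-05
t 28.18 F [-1.01 -1.82  1.89] sd [0.14 0.28 0.27] P [ 0.5225 -0.0114  0.0874] sdz 0.0
```

```bash
python3 -m handwheel '0 0 0 .001 0;0 0 0 0 0'>/dev/null;python3 r.py 3
python3 -m handwheel '0 0 0 .001 0;0 0 0 0 0'>/dev/null;python3 r.py 3
```

```text
t 28.57 F [-0.66 -1.73  2.36] sd [0.23 0.1  0.17] P [ 0.5225 -0.0114  0.0871] sdz 1e-05
t 28.98 F [-0.47 -2.06  2.34] sd [0.4  0.41 0.21] P [ 0.5225 -0.0114  0.0868] sdz 1e-05
```

```bash
python3 -m handwheel '0 0 0 .001 0;0 0 0 0 0'>/dev/null;python3 r.py 3
python3 -m handwheel '0 0 0 .0005 0;0 0 0 0 0'>/dev/null;python3 r.py 3
```

```text
t 29.38 F [-0.87 -2.13  4.53] sd [0.25 0.28 0.59] P [ 0.5225 -0.0114  0.0867] sdz 1e-05
t 29.77 F [-0.56 -2.3   6.86] sd [0.24 0.38 0.42] P [ 0.5226 -0.0114  0.0866] sdz 1e-05
```

```bash
python3 -m handwheel '0 0 0 -.075 0;0 .016 -.102 0 0;0 .016 -.102 0 0;0 0 0 .025 0;0 0 0 .025 0;0 0 0 .02 0;0 0 0 0 0;0 0 0 .002 0;0 0 0 .001 0;0 0 0 0 0'>/dev/null;python3 r.py 3
python3 -m handwheel '0 0 0 .001 0;0 0 0 0 0'>/dev/null;python3 r.py 3
python3 -m handwheel '0 0 0 .001 0;0 0 0 0 0'>/dev/null;python3 r.py 3
```

```text
t 31.18 F [-0.81  1.01  2.52] sd [0.56 0.38 0.57] P [0.5253 0.0503 0.0871] sdz 2e-05
t 31.57 F [-0.89 -0.01  5.31] sd [0.17 0.22 0.37] P [0.5254 0.0503 0.0869] sdz 1e-05
t 31.98 F [-1.37  0.62  7.12] sd [0.21 0.29 0.41] P [0.5254 0.0503 0.0867] sdz 0.0
```

D repeats (no slip): D, E and F sit at about 0.0869, 0.0867 and 0.0871. F is about 0.2 mm above the mean, so I'll give it one small final press.

```bash
python3 -m handwheel '0 0 0 -.075 0;0 -.016 .102 0 0;0 -.016 .102 0 0;0 -.016 .102 0 0;0 -.016 .102 0 0;0 0 0 .025 0;0 0 0 .025 0;0 0 0 .02 0;0 0 0 0 0;0 0 0 .002 0;0 0 0 .001 0;0 0 0 0 0'>/dev/null;python3 r.py 2
python3 -m handwheel '0 0 0 .001 0;0 0 0 0 0'>/dev/null;python3 r.py 2
```

```text
t 33.58 F [-0.49  0.89  2.42] sd [0.24 0.45 0.26] P [ 0.5196 -0.0728  0.0871] sdz 1e-05
t 33.92 F [-1.4   1.09  5.14] sd [0.23 0.26 0.27] P [ 0.5197 -0.0729  0.0869] sdz 1e-05
```

F now reads the same as D (6.7 N at 0.0869), so it is flush. Returning the probe.

```bash
python3 -m handwheel '0 0 0 -.1 0;0 0 0 -.1 0;0 0 0 -.11 0;0 .0556 -.1826 0 0;0 .0556 -.1826 0 0;0 .0556 -.1826 0 0;0 .0556 -.1826 0 0;0 .0556 -.1826 0 0;0 .0556 -.1826 0 0;0 .0556 -.1826 0 0;0 0 0 0 0;0 0 0 0 0'; python3 r.py 1
python3 - <<'E'
from h import *
im=get_image("scene");a=cv2.resize(im["color"][130:330,400:560],None,fx=3,fy=3,interpolation=2)
cv2.imwrite("pics/c4.png",a[:,:,::-1])
E
```

```text
t: 35.42
tool_pos: [0.5935, 0.3197, 0.1786]
tool_rot: [[0.994, 0.109, -0.001], [0.109, -0.994, -0.002], [-0.001, 0.002, -1.0]]
ft_force: [0.1, -1.2, -1.6]
width: 0.29
finger_force: 50.0
t 35.48 F [ 0.42 -0.2  -1.83] sd [0. 0. 0.] P [0.5939 0.3186 0.1789] sdz 0.0
```

View pics/c4.png

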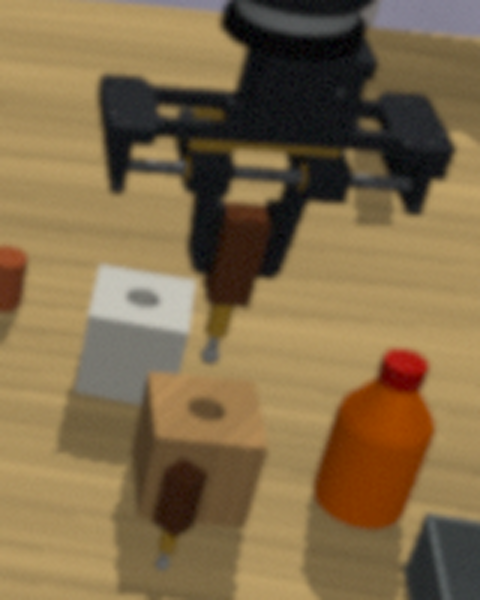

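The view shows the ball at crop (210,350) above the hole at crop (207,408). I'll measure the hole and ball to check alignment.

Run:
```python
from h import *
for n in("scene","top"):
    im=get_image(n);h=cv2.cvtColor(im["color"],cv2.COLOR_RGB2HSV)
    p=proj(im,(.594,.321,.07)).round().astype(int);print(n,"pred hole",proj(im,(.594,.321,.07)))
    if n=="scene":
        x0,y0=p[0]-14,p[1]-9
        V=h[y0:y0+20,x0:x0+34,2];print(V[:, :])
        b=proj(im,(.594,.3195,.1134));print("pred ball",b)
        m=(V<np.median(V)*.75).astype(np.uint8)
        k,l,st,ce=cv2.connectedComponentsWithStats(m)
        for i in range(1,k):
            if st[i,4]>8:print(st[i],ce[i]+[x0,y0],ray(im,*(ce[i]+[x0,y0]),.07))
print(state()["tool_pos"])
```

```text
scene pred hole [466.09619107 265.45931419]
[[173 174 174 174 172 173 174 176 179 176 172 169 166 166 167 166 166 168
  167 166 165 164 161 162 163 164 161 162 165 163 163 163 164 163]
 [173 177 172 170 174 175 180 177 177 173 171 166 168 168 167 166 167 168
  166 165 163 161 160 160 160 162 163 160 162 163 160 163 165 166]
 [174 173 173 173 176 180 180 178 171 170 167 165 167 167 166 168 169 166
  165 164 159 157 160 159 160 163 163 159 159 160 162 161 164 170]
 [172 172 174 177 178 178 177 172 170 167 167 168 167 168 168 167 165 164
  164 159 157 160 161 162 162 160 160 158 162 163 161 161 163 168]
 [172 175 177 178 178 175 173 171 168 167 164 168 169 167 165 164 163 164
  159 159 159 158 162 161 161 161 159 161 160 162 162 161 162 164]
 [174 178 181 178 176 171 169 168 166 168 167 166 164 162 160 158 158 156
  155 158 159 161 163 162 161 160 162 164 162 163 161 160 161 164]
 [178 179 179 175 172 167 168 169 166 168 165 160 151 144 141 139 139 138
  143 149 157 160 160 159 161 161 162 163 159 160 161 160 162 160]
 [178 177 175 170 166 168 166 166 167 164 156 142 127 124 116 115 115
[... 1259 characters left out ...]
60 164 163 161
  160 159 159 159 160 157 158 159 160 165 167 170 168 169 168 168]
 [151 161 164 163 159 160 159 162 163 163 161 159 162 162 163 163 161 160
  162 159 161 157 158 158 158 161 165 165 168 167 169 167 169 171]
 [141 155 157 160 159 157 160 159 161 160 159 161 162 161 162 162 162 162
  160 159 162 158 159 159 162 167 167 171 170 168 169 169 171 174]
 [127 142 147 147 150 150 153 153 155 156 156 159 160 163 161 159 161 159
  156 160 159 159 160 161 166 165 168 168 167 167 169 171 173 176]]
pred ball [469.695102   247.76956057]
[11  7 12  7 59] [468.55932203 266.05084746] [0.59472015 0.32570131 0.07      ]
top pred hole [202.1284916  245.70080723]
[0.5942498  0.31857316 0.17956939]
```

The ball sits about 5 mm short of the hole centre in +y. I'll shift and lower in stages.

```bash
python3 -m handwheel '0 .002 -.017 0 0;0 0 0 0 0;0 0 0 .07 0;0 0 0 .06 0;0 0 0 .03 0;0 0 0 0 0;0 0 0 0 0'; python3 r.py 3
```

```text
t: 36.5
tool_pos: [0.5944, 0.326, 0.1322]
tool_rot: [[0.994, 0.109, 0.001], [0.109, -0.994, 0.001], [0.001, -0.0, -1.0]]
ft_force: [-0.3, -0.4, -1.7]
width: 0.293
finger_force: 50.0
t 36.65 F [-0.18 -0.04 -1.93] sd [0.36 0.32 0.28] P [0.5945 0.326  0.1324] sdz 3e-05
```

```bash
python3 -m handwheel '0 0 0 .05 0;0 0 0 .05 0;0 0 0 .03 0;0 0 0 0 0;0 0 0 0 0'|grep -E "pos|ft"; python3 r.py 2;  python3 -m handwheel '0 0 0 .005 0;0 0 0 .004 0;0 0 0 0 0;0 0 0 0 0'|grep -E "pos|ft"; python3 r.py 2
```

```text
tool_pos: [0.5942, 0.3259, 0.0928]
ft_force: [-0.1, -1.2, -2.4]
t 37.38 F [-0.56  1.06 -1.69] sd [0.16 0.16 0.03] P [0.5944 0.326  0.0931] sdz 7e-05
tool_pos: [0.594, 0.3257, 0.09]
ft_force: [0.2, -0.1, -2.1]
t 37.98 F [-0.1  -0.21 -2.01] sd [0.34 0.02 0.56] P [0.594  0.3258 0.09  ] sdz 0.0
```

```bash
python3 -m handwheel '0 0 0 .0015 0;0 0 0 0 0;0 0 0 0 0'|grep -E "pos|ft";  python3 -m handwheel '.4 0 0 0 0;.6 0 0 0 0;.6 0 0 0 0;.6 0 0 0 0;.6 0 0 -.05 0;.6 0 0 -.1 0;.6 0 0 -.15 0;.6 0 0 -.15 0;.6 0 0 -.1 0;.6 0 0 0 0'
python3 - <<'E'
from h import *
im=get_image("scene");a=cv2.resize(im["color"][150:330,240:560],None,fx=2.5,fy=2.5,interpolation=2)
cv2.imwrite("pics/c5.png",a[:,:,::-1])
h=cv2.cvtColor(im["color"],cv2.COLOR_RGB2HSV)
m=(h[215:325,420:560,2]<85).astype(np.uint8)
n,l,st,ce=cv2.connectedComponentsWithStats(m)
for i in range(1,n):
  if st[i,4]>60:print(st[i][:4]+[420,215,0,0],ce[i]+[420,215])
E
```

```text
tool_pos: [0.594, 0.3258, 0.0896]
ft_force: [0.0, 0.1, -0.6]
t: 39.6
tool_pos: [0.5957, 0.3267, 0.2586]
tool_rot: [[0.994, 0.109, 0.006], [0.109, -0.994, 0.004], [0.007, -0.003, -1.0]]
ft_force: [-0.1, -0.5, -0.3]
width: 0.598
finger_force: 0.0
[463 240  19  31] [471.5631068  256.02184466]
[444 262   7  35] [447.21374046 279.34351145]
[450 286  19  23] [459.04416404 296.57728707]
[535 303  25  22] [548.18625277 314.58536585]
```

View pics/c5.png

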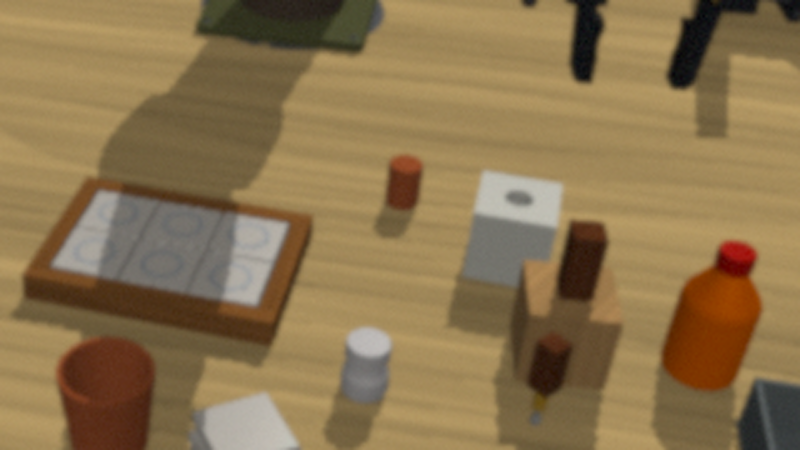

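The picture shows the probe upright and fully seated in the wooden stand at crop (583,260), at the same image height as at the start (rows 240–271). The tiles look even, the bystanders in view are undisturbed, and the gripper is clear.

```bash
python3 -m handwheel '.6 0 0 0 0;.6 0 0 0 0;.6 0 0 0 0;.6 0 0 0 0'|head -2; python3 -c "
from rig import *;print(sign_off())"
```

```text
t: 40.15
tool_pos: [0.5938, 0.3257, 0.254]
the job is handed in; nothing more can be done
None
```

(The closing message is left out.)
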